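# Refit the cup warmer's knob and hold it pressed in

### The arm

A 6-joint arm with a two-finger parallel gripper is mounted at the origin on a cart in front of the work surface, level with it; the furniture and walls round the work are solid. World frame = base frame: x ahead of the robot, y to its left, z up, the work surface at z = 0. Lengths are in mm, angles in rad, forces in N, time in s.
With the tool pointing down it reaches from about 275 to 1000 mm from the base axis. Payload 8.4 kg.
Tool frame: the origin (TCP) lies midway between the tips of the shut fingers; the grasp point (between the pads) lies 19 mm behind it; z points along the fingers, y is the line along which they close (so a half turn about z gives the same grasp; the last joint's range is limited). The gripper opens to 85 mm and grips with 20 to 120 N. Pads are 22 mm wide; open, the fingers measure 114 mm over their backs; the gripper's body (76 mm by 85 mm) begins 54 mm behind the grasp point. The pads swing forward as they close: fully open they stand 13 mm farther back than shut.
Start: joints at [1.224, 0.353, 1.633, -0, 1.155, -0.002], TCP at [211.254, 588.217, 231.281] pointing down, gripper open.
Joint ranges: [-2.63, 2.63], [-0.92, 2.1], [0.06, 2.66], [-1.3, 4.44], [0, 2.69], [-3.02, 3.02]. Speed limits (rad/s): [2.22, 2.22, 2.79, 3.14, 3.14, 3.14].

### API

Orientations are given as [roll, pitch, yaw] about the fixed x, y, z axes, in that order (R = Rz(yaw) Ry(pitch) Rx(roll)).
In Python, from rig import telemetry, optics, r gives the robot as it stands.
- The arm moves only by the tool play_rows, never from a script. Its arguments are lists of equal length, an entry for each row: "dp": the shift along the tool's x, y, z in units of 40 mm (1.0 is 40 mm), a list of three; "rot": the turn, a rotation vector about the tool's x, y, z in units of 6 degrees (1.0 is 6 degrees), a list of three. In form: {"dp": [[tx, ty, tz], ...], "rot": [[ax, ay, az], ...]}. A call has 1 to 5 rows; each row is the pose to reach, as a shift and turn from the pose commanded when the call began, along the tool's axes at that moment; what a row does not reach only later rows make up. A row lasts 1/12 s, in which the tool goes at most 41.7 mm and 7.16 degrees, less where a joint would pass 70% of its speed; a pose out of reach is approached as far as the arm can. A call with a gripper value outside its range is refused whole. "fingers" is the opening, from 0 (shut) to 1 (fully open), set as the call begins (left out, the last holds). The fingers move at their own pace and stop on an object; "grip_force" is the grip in N (left out, the last holds). Time passes only in rows, so rows that repeat a pose let the fingers close. It gives the time, the measured TCP pose, the force, the opening and the grip force at its end, in the units of the state.
- telemetry.sense(): the state, without advancing time (a new reading comes with each control period).
- optics.grab_frame(name): name is "scene" or "top" or "wrist"; returns a dict with "color" (384x512x3 uint8, red, green, blue), "mtx" (3x3 intrinsics, pixels), "D" ([k1, k2, p1, p2, k3] as OpenCV has them; the pictures are not rectified), "R" (3x3) and "t" (3): a world point X has camera coordinates R X + t; the wrist camera has in their place "mount" (4x4, takes a point from camera to tool coordinates, whose origin is the TCP and whose axes are the flange's). Camera axes: x right, y down, z forward; pixel columns grow to the right and rows downward; lengths in mm; the calibration is good to about 2 mm. A picture is of the moment at which its call begins: read the wrist's pose just before it. There is no depth.
- r.sign_off(): hands the job in; it is judged then, once.
The state is a dict: "clock": time; "qpos": joint angles; "qvel": joint speeds; "joint_efforts": joint torques, N m; "eef_pos": TCP position; "tcp_rot": TCP orientation; "contact_force": force on the tool from outside, world axes, zero at the start; "wrist_torque": the same for the moment, N m; "opening": opening from 0.0 (shut) to 1.0 (fully open); "grasp_force": force on a finger pad.
Only numpy, scipy, OpenCV 4.12 (cv2) and the standard library are available. Lean on these libraries where they do the work, as an engineer would, in place of code of your own. Each camera call takes 0.05 s, during which the arm holds its last target. There are 200 camera calls.

### The job

The knob has come off the cup warmer. Press the spring paddle at the warmer's side down to its stop so that the splash cap swings off the shaft, and let the paddle come up again; then pick up the knob, turn it so that the flat in its bore matches the flat of the D-shaped shaft, push it fully home, upright, and press it, with the shaft, down against the spring to the stop. Finish while still gripping the knob and pressing it down (do not let go), and leave the cup on the warmer and the other things where they are.

Things in the scene. Friction and masses are not known exactly. Their poses are not given: they have to be found in the camera images.
- warmer: Cup warmer, a fixed grey box, 180 (x) x 300 (y) x 55 mm high, origin at the centre of its underside. A round hot plate (radius 68, 8 mm high) is on top at (0, 70), with a cup on it. In its frame the shaft's axis is at x = -25, y = -80 mm, the splash cap's pivot post (radius 7, to 36 mm above the top) at x = 35, y = -80 mm; the paddle sticks out of the -y side at x = 0.
- paddle (a joint): Spring paddle, rad: 0 = up (at rest), 0.35 = down at its stop. It springs back when let go. At the middle of its pad about 4 N start it and about 8 N hold it at the stop. While going down it swings the splash cap open; the cap stays open when the paddle comes up.
- paddle_pad (a point): Middle of the upper face of the paddle's black pad (46 mm along x, 58 along y). The hinge lies along the warmer's x axis at y = -85, z = 40 mm in the warmer's frame, 110 mm from this point. Up, the paddle slopes up by 0.25 rad away from the warmer, this point about 72 mm above the worktop; at the stop it slopes down by 0.10 rad, this point about 34 mm above the worktop.
- splash_cap (a joint): Swing of the splash cap, rad: 0 = covering the shaft, about 1.2 = swung clear by the paddle (toward the hot plate). Light friction keeps it where it is.
- cap_top (a point): Centre of the top of the splash cap, a round metal hood of radius 16 mm, open on its right (-y) side, its top 36 mm above the warmer's top, on an arm 60 mm from its pivot.
- shaft_tip (a point): Centre of the tip of the upright steel D-shaft: 14 mm diameter with one flat 3 mm from the axis, edges of the tip bevelled by 2 mm. The point's x axis points from the axis out through the flat (normal to it); z is up. With the shaft out, the tip is 28 mm above the warmer's top.
- shaft (a joint): How far the shaft is pressed in, m: 0 = out, 0.006 = at its stop. Spring: about 5 N start it, about 10 N hold it at the stop.
- shaft_turn (a joint): Turn of the shaft about z in the warmer, rad; its flat faces the warmer's +x at 0. It starts within 0.4 of that and turns only stiffly (0.2 N m, limits -0.8 and 0.8).
- knob: Loose knob, bore down, about 60 g. Origin: centre of its underside. Black skirt radius 26, 9 mm high; above it a grey bar grip along x, 24 mm wide (y), from x = -22 to 18 mm, top at z = 38 mm, with a wedge-shaped nose to x = 30 mm. Bore, open below: 16 mm across, 20 mm deep, with one flat 4 mm from the axis on the +x (nose) side, so the nose must point the way the shaft's flat faces.
- knob_nose (a point): Point of the knob's nose, at x = 30, y = 0, z = 25 mm in the knob's frame.
- knob_bore (a point): Centre of the bore's closed end, 20 mm above the knob's underside; it rests on the shaft's tip when the knob is fully home. The skirt then stands 8 mm above the warmer's top, 2 mm with the shaft at its stop.
- cup: Espresso cup with handle on the hot plate, 58 x 87 x 55 mm, loose; leave alone. Origin at the centre of its underside.
- tamper: Coffee tamper, 58 mm wide, 83 mm high, loose; leave alone. Origin at the centre of its underside.
- pitcher: Steel milk pitcher, 66 x 91 x 98 mm, loose; leave alone. Origin at the centre of its underside.
- glass: Shot glass, 47 mm wide, 58 mm high, loose; leave alone. Origin at the centre of its underside.
- pen: Marker pen, 17 x 135 x 16 mm, lying at the front edge, loose; leave alone. Origin at the centre of its underside.
Mind the look-alikes: they are no part of the job. What is shaped like the knob but blue, green or pink is not meant.

How it is judged:
By the outcome, as a careful person would: the job done as asked, in the order asked, and still so for the second after the job is handed in, while the arm keeps its last pose, push and grip.
It also fails if it takes over 51 s, if anything falls off the work surface, if the arm or the gripper's body presses on something with over 40 N, if the wrist force passes 120 N, or if a joint passes its speed limit or range.

## Working session

There is one attempt and no reset: what is moved stays moved. The work goes in short steps, Python scripts to look and compute and a tool call to move; the robot and the scene stay as the last step left them, time stands still between calls to the robot, and variables do not carry over. Pictures are saved under pics/ and viewed, at most 10 in all, crops included, and the job is handed in when it is done.

Besides the shell and the picture viewer there is one more tool, called after "Emit:" by a JSON object that holds its "name" and its "arguments", one argument or row to a line. play_rows: Moves the arm, as the interface text tells. Its arguments: {"type":"object","properties":{"dp":{"type":"array"},"rot":{"type":"array"},"fingers":{"type":"number"},"grip_force":{"type":"number"}},"required":["dp","rot"]}

```bash
mkdir -p pics; cat > h.py <<'E'
import numpy as np, cv2
from rig import telemetry, optics, r
from scipy.spatial.transform import Rotation as Ro
def shot(n,fn=None):
    s=telemetry.sense(); f=optics.grab_frame(n); f={k:np.array(v) for k,v in f.items()}
    if 'mount' in f:
        T=np.eye(4); T[:3,:3]=Ro.from_euler('xyz',s['tcp_rot']).as_matrix(); T[:3,3]=s['eef_pos']
        W=T@f['mount']; f['R']=W[:3,:3].T; f['t']=-f['R']@W[:3,3]
    if fn: cv2.imwrite('pics/'+fn,f['color'][:,:,::-1]); np.savez('pics/'+fn+'.npz',**f)
    return f
def load(fn): return dict(np.load('pics/'+fn+'.npz'))
def ray(f,uv):
    p=cv2.undistortPoints(np.array([[uv]],float),f['mtx'],f['D'])[0,0]
    return -f['R'].T@f['t'], f['R'].T@np.array([p[0],p[1],1])
def onz(f,uv,z):
    o,d=ray(f,uv); return o+d*(z-o[2])/d[2]
def proj(f,P):
    return cv2.projectPoints(np.array(P,float).reshape(-1,3),cv2.Rodrigues(f['R'])[0],f['t'],f['mtx'],f['D'])[0][:,0]
def tri(a,ua,b,ub):
    o1,d1=ray(a,ua);o2,d2=ray(b,ub);A=np.stack([d1,-d2],1);s=np.linalg.lstsq(A,o2-o1,rcond=None)[0]
    p,q=o1+s[0]*d1,o2+s[1]*d2; return (p+q)/2,np.linalg.norm(p-q)
E
python3 - <<'E'
from h import *
s=telemetry.sense();print({k:np.round(v,3) for k,v in s.items()})
a=shot('scene','s0.png');b=shot('top','t0.png')
for f in(a,b):print(np.round(-f['R'].T@f['t']),np.round(f['R'],2).tolist())
E
```

```text
{'clock': np.float64(0.0), 'qpos': array([ 1.224,  0.354,  1.634, -0.   ,  1.155, -0.002]), 'qvel': array([ 0.   ,  0.   ,  0.001,  0.001,  0.001, -0.001]), 'joint_efforts': array([-1.0000e-03, -6.0526e+01, -3.4207e+01, -0.0000e+00,  9.0000e-03,
       -0.0000e+00]), 'eef_pos': array([211.108, 587.753, 230.567]), 'tcp_rot': array([-3.14 , -0.   ,  2.797]), 'contact_force': array([-0.328, -0.634,  0.572]), 'wrist_torque': array([-0.033, -0.039,  0.015]), 'grasp_force': np.float64(0.0), 'opening': np.float64(0.998)}
[  94. -838. 1058.] [[0.88, -0.48, 0.01], [-0.36, -0.66, -0.66], [0.32, 0.57, -0.75]]
[-113.  184. 1325.] [[-0.43, -0.9, 0.01], [-0.8, 0.37, -0.47], [0.42, -0.2, -0.88]]
```

View pics/s0.png

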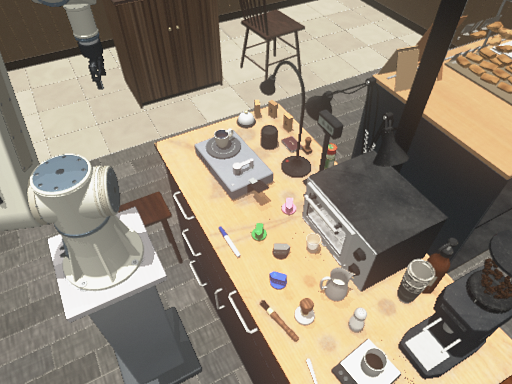

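View pics/t0.png

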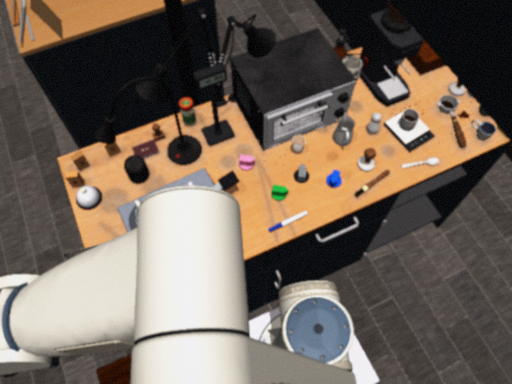

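The scene view shows the warmer at about (233,163) with the paddle toward (262,185). There are four knob shapes: pink (289,206), green (259,232), grey/black (281,250) and blue (278,281). The grey bar on a black skirt at (281,250), which is (302,174) in the top view, fits the description. I'll confirm it in an enlarged crop.

```bash
python3 - <<'E'
from h import *
a=load('s0.png');b=load('t0.png')
im=a['color'][:,:,::-1]
z=lambda c,r:cv2.resize(im[r:r+100,c:c+100],(400,400),interpolation=cv2.INTER_CUBIC)
cv2.imwrite('pics/c0.png',np.hstack([z(188,115),z(235,190)]))
print('knob',onz(a,(281,250),20),onz(b,(302,174),20),tri(a,(281,250),b,(302,174)))
for uv in[(195,147),(236,194),(271,178),(228,122)]:print(uv,onz(a,uv,55))
print('pad',onz(a,(262,187),72))
E
```

```text
knob [ 500.33514078 -262.28633091   20.        ] [ 499.20972638 -260.0200293    20.        ] (array([ 500.91801843, -260.94523221,   17.35347433]), np.float64(0.8456768860877061))
(195, 147) [438.92330247 289.17099292  55.        ]
(236, 194) [468.82359538  -7.16504027  55.        ]
(271, 178) [614.78577738   2.61310079  55.        ]
(228, 122) [620.17246752 370.05147709  55.        ]
pad [556.57700757 -34.76490375  72.        ]
```

View pics/c0.png

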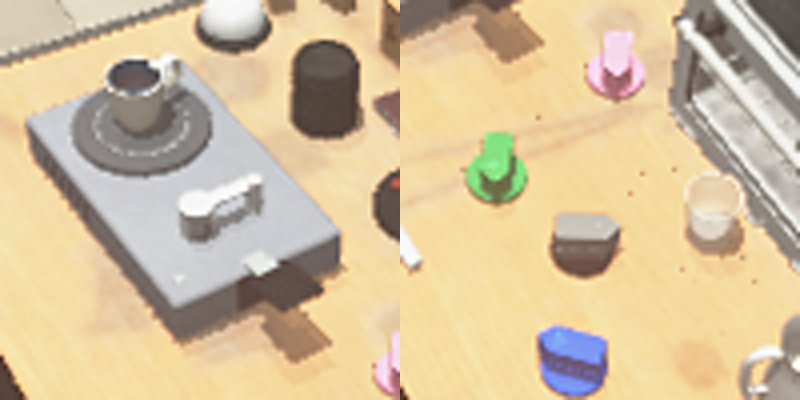

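The crop confirms the target: grey bar on a black skirt at about (281,250), with its nose to the right. Its blue, green and pink copies are not meant. The warmer's top corners are near (195,144), (231,191) and (273,175); the cap is at (237,168) and the paddle pad at (259,186).

```bash
python3 - <<'E'
from h import *
from scipy.optimize import least_squares
a=load('s0.png');b=load('t0.png')
C=lambda u,v,c0,r0:(c0+(u+.5)/4-.5,r0+(v+.5)/4-.5)
W=[C(28,118,188,115),C(172,305,188,115),C(340,240,188,115)]
L=np.array([[-90,150,55],[-90,-150,55],[90,-150,55.]])
def w2(p,L): 
    c,s=np.cos(p[2]),np.sin(p[2]); return np.c_[p[0]+c*L[:,0]-s*L[:,1],p[1]+s*L[:,0]+c*L[:,1],L[:,2]]
f=lambda p:(proj(a,w2(p,L))-W).ravel()
s=least_squares(f,[540,140,0]);print(s.x,s.fun.round(1))
p=s.x
pts=np.array([[0,-150-41.6,72],[0,-194.4,34],[-25,-80,91],[-25,-80,83],[35,-80,91]])
w=w2(p,pts);print(w.round(0).tolist());q=proj(a,w);print(q.round(1).tolist(),((q-[188,115])*4).round(0).tolist(),proj(b,w).round().tolist())
# black pad blob, knob obj
print('lamp head',tri(a,(268,87),b,(105,130)),'base',onz(a,(296,167),0),'lamp2',tri(a,(330,122),b,(212,75)))
for n,u in [('knob nose',C(618,228-0,-100+235,190)),('tail',C(555,215,135,190))]:print(n,onz(a,u,38 if n=='tail' else 30))
E
```

```text
[5.39461289e+02 1.63578383e+02 3.08197457e-02] [-0.3 -0.8 -0.7  1.2  1.1 -0.8]
[[545.0, -28.0, 72.0], [545.0, -31.0, 34.0], [517.0, 83.0, 91.0], [517.0, 83.0, 83.0], [577.0, 85.0, 91.0]]
[[258.2, 186.9], [258.6, 194.7], [236.4, 166.1], [236.5, 167.7], [251.0, 160.4]] [[281.0, 287.0], [282.0, 319.0], [194.0, 204.0], [194.0, 211.0], [252.0, 181.0]] [[230.0, 182.0], [232.0, 187.0], [200.0, 200.0], [200.0, 201.0], [192.0, 184.0]]
lamp head (array([747.4022598 , 258.3820201 , 250.85389272]), np.float64(13.193608029246965)) base [759.53519409  54.56615279   0.        ] lamp2 (array([770.26676139, -80.96208775, 303.45612138]), np.float64(1.9925414085152438))
knob nose [ 525.78862233 -269.12789662   30.        ]
tail [ 484.9314001  -239.07395037   38.        ]
```

Emit:
{"name": "play_rows", "arguments": {
  "dp": [
    [-0.7, -0.63, 0],
    [-1.4, -1.26, 0],
    [-2.1, -1.88, 0],
    [-2.8, -2.51, 0],
    [-3.5, -3.14, 0]
  ],
  "rot": [
    [0, 0, 0],
    [0, 0, 0],
    [0, 0, 0],
    [0, 0, 0],
    [0, 0, 0]
  ],
  "fingers": 0
}}

```text
clock: 0.52
eef_pos: [300.8, 420.9, 230.9]
tcp_rot: [-3.141, -0.0, 2.797]
contact_force: [0.5, 0.1, -1.0]
opening: 0.301
grasp_force: 0.0
```

Emit:
{"name": "play_rows", "arguments": {
  "dp": [
    [-0.7, -0.63, 0],
    [-1.4, -1.26, 0],
    [-2.1, -1.88, 0],
    [-2.8, -2.51, 0],
    [-3.5, -3.14, 0]
  ],
  "rot": [
    [0, 0, 0],
    [0, 0, 0],
    [0, 0, 0],
    [0, 0, 0],
    [0, 0, 0]
  ]
}}

```text
clock: 0.93
eef_pos: [390.2, 255.4, 231.2]
tcp_rot: [-3.141, -0.0, 2.797]
contact_force: [0.5, 1.0, -0.3]
opening: 0.002
grasp_force: 0.0
```

Emit:
{"name": "play_rows", "arguments": {
  "dp": [
    [-0.7, -0.62, 0],
    [-1.4, -1.24, 0],
    [-2.1, -1.86, 0],
    [-2.8, -2.48, 0],
    [-3.5, -3.1, 0]
  ],
  "rot": [
    [0, 0, 0],
    [0, 0, 0],
    [0, 0, 0],
    [0, 0, 0],
    [0, 0, 0]
  ]
}}

```text
clock: 1.35
eef_pos: [480.1, 91.3, 231.2]
tcp_rot: [-3.142, -0.0, 2.797]
contact_force: [0.0, 0.5, 0.4]
opening: 0.001
grasp_force: 0.0
```

Emit:
{"name": "play_rows", "arguments": {
  "dp": [
    [-0.7, -0.62, 0],
    [-1.4, -1.24, 0],
    [-2.1, -1.86, 0],
    [-2.54, -2.25, 0],
    [-2.54, -2.25, 0]
  ],
  "rot": [
    [0, 0, 0],
    [0, 0, 0],
    [0, 0, 0],
    [0, 0, 0],
    [0, 0, 0]
  ]
}}

```text
clock: 1.77
eef_pos: [546.7, -29.6, 231.0]
tcp_rot: [-3.141, 0.001, 2.794]
contact_force: [-0.8, 0.5, -0.2]
opening: 0.0
grasp_force: 0.0
```

```bash
python3 - <<'E'
from h import *
w=shot('wrist','w1.png');t=shot('top','t1.png')
print(np.round(-w['R'].T@w['t']),proj(w,[[545,-28,72],[517,83,91]]),proj(t,[[545,-28,72],[517,83,91]]))
im=np.hstack([w['color'],cv2.resize(t['color'][120:260,90:350],(712,384))])[:,:,::-1]
cv2.imwrite('pics/c1.png',cv2.resize(im,(800,int(384*800/im.shape[1]))))
E
```

```text
[476.  -5. 375.] [[262.02909844 176.80073371]
 [365.44807252 113.55452751]] [[230.244776   181.61605862]
 [199.59106349 199.79279378]]
```

View pics/w1.png

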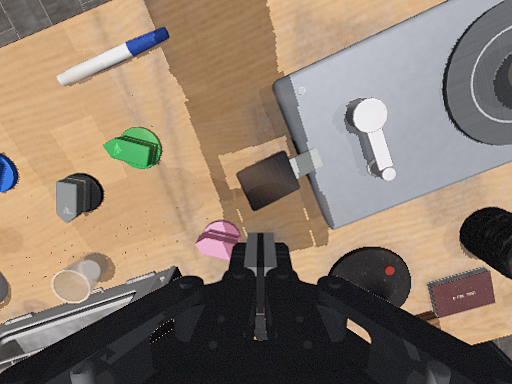

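The wrist view shows the pad centred at about (268,181), the cap at (369,115) and its pivot at (388,173). The warmer's -y corners are at (274,86) and (331,228). The grey knob is at (77,195), with its nose at (68,221).

```bash
python3 - <<'E'
from h import *
w=load('w1.png')
c1,c2=onz(w,(274,86),55),onz(w,(331,228),55);print(c1,c2,np.arctan2(*(c2-c1)[[1,0]]),np.linalg.norm(c2-c1))
cap,piv=onz(w,(369.5,115),91),onz(w,(388,174),91);print(cap,piv,np.arctan2(*(piv-cap)[[1,0]]),np.linalg.norm(piv-cap))
print('pad',onz(w,(268,181),72))
hs=cv2.cvtColor(w['color'],cv2.COLOR_RGB2HSV)
d=(w['color'].max(2)<45).astype(np.uint8);d[250:]=0
n,l,st,ce=cv2.connectedComponentsWithStats(d)
for i in range(1,n):
    if st[i,4]>150:print(st[i],ce[i],onz(w,ce[i],72))
print('nose',onz(w,(68,221),25),'tail',onz(w,(77,179),38),'bar',onz(w,(74,197),38))
E
```

```text
[464.37423384  14.0243008   55.        ] [633.60632629  25.33779683  55.        ] 0.06675262877158394 169.6098355271002
[519.52746843  86.17700434  91.        ] [579.91589584  89.70512472  91.        ] 0.058357445442584234 60.49140269008185
pad [551.39213135 -23.64135527  72.        ]
[443  12  43 127 316] [452.7943038   80.31962025] [518.48875394 173.40728914  72.        ]
[ 72 174  31  38 257] [ 93.27237354 193.38521401] [ 501.18433989 -201.99696855   72.        ]
[244 191  31  20 175] [256.22285714 201.97142857] [568.93721655 -43.24402229  72.        ]
[ 460  207   52   43 1908] [487.21278826 229.84224319] [684.92850496 183.00972049  72.        ]
nose [ 526.36650246 -279.81650808   25.        ] tail [ 482.20462095 -233.08951236   38.        ] bar [ 500.23926201 -247.4460501    38.        ]
```

Emit:
{"name": "play_rows", "arguments": {
  "dp": [
    [-0.05, 0.1, 0.9],
    [-0.05, 0.1, 1.8],
    [-0.05, 0.1, 2.7],
    [-0.05, 0.1, 3.5],
    [-0.05, 0.1, 3.7]
  ],
  "rot": [
    [0, 0, 0],
    [0, 0, 0],
    [0, 0, 0],
    [0, 0, 0],
    [0, 0, 0]
  ]
}}

```text
clock: 2.28
eef_pos: [544.2, -21.3, 78.9]
tcp_rot: [-3.14, -0.007, 2.798]
contact_force: [-0.5, 0.1, 0.1]
opening: -0.002
grasp_force: 0.0
```

Emit:
{"name": "play_rows", "arguments": {
  "dp": [
    [0, 0, 0.2],
    [0, 0, 0.4],
    [0, 0, 0.6],
    [0, 0, 0.8],
    [0, 0, 0.95]
  ],
  "rot": [
    [0, 0, 0],
    [0, 0, 0],
    [0, 0, 0],
    [0, 0, 0],
    [0, 0, 0]
  ]
}}

```text
clock: 2.7
eef_pos: [550.0, -23.0, 47.1]
tcp_rot: [3.141, 0.004, 2.797]
contact_force: [-1.8, -3.4, 5.9]
opening: -0.002
grasp_force: 3.7
```

Emit:
{"name": "play_rows", "arguments": {
  "dp": [
    [0, 0, 0.1],
    [0, 0, 0.18],
    [0, 0, 0.25],
    [0, 0, 0.3],
    [0, 0, 0.32]
  ],
  "rot": [
    [0, 0, 0],
    [0, 0, 0],
    [0, 0, 0],
    [0, 0, 0],
    [0, 0, 0]
  ]
}}

```text
clock: 3.12
eef_pos: [550.0, -23.0, 34.7]
tcp_rot: [3.141, 0.004, 2.797]
contact_force: [-1.5, -2.5, 9.6]
opening: -0.002
grasp_force: 5.0
```

Emit:
{"name": "play_rows", "arguments": {
  "dp": [
    [0, 0, 0.05],
    [0, 0, 0.08],
    [0, 0, 0.1]
  ],
  "rot": [
    [0, 0, 0],
    [0, 0, 0],
    [0, 0, 0]
  ]
}}

```text
clock: 3.37
eef_pos: [550.4, -22.8, 33.0]
tcp_rot: [3.14, 0.004, 2.797]
contact_force: [-11.5, -0.7, 45.3]
opening: 0.001
grasp_force: 22.2
```

Emit:
{"name": "play_rows", "arguments": {
  "dp": [
    [0, 0, -0.1],
    [0, 0, -0.8],
    [0, 0, -1.6],
    [0, 0, -2.4],
    [0, 0, -3.2]
  ],
  "rot": [
    [0, 0, 0],
    [0, 0, 0],
    [0, 0, 0],
    [0, 0, 0],
    [0, 0, 0]
  ]
}}

```text
clock: 3.78
eef_pos: [548.9, -22.5, 159.8]
tcp_rot: [3.141, 0.003, 2.797]
contact_force: [0.6, 0.0, -1.2]
opening: -0.0
grasp_force: 0.0
```

Emit:
{"name": "play_rows", "arguments": {
  "dp": [
    [0, 0, -0.9],
    [0, 0, -1.7],
    [0, 0, -1.7]
  ],
  "rot": [
    [0, 0, 0],
    [0, 0, 0],
    [0, 0, 0]
  ],
  "fingers": 1
}}

```text
clock: 4.03
eef_pos: [552.4, -22.7, 233.1]
tcp_rot: [3.138, 0.013, 2.797]
contact_force: [0.9, 0.0, 0.5]
opening: 0.418
grasp_force: 0.0
```

```bash
python3 - <<'E'
from h import *
w=shot('wrist','w2.png')
im=w['color'][:,:,::-1]
cv2.imwrite('pics/c2.png',np.hstack([cv2.resize(im[60:210,300:450],(400,400),interpolation=3),cv2.resize(im[150:250,40:140],(400,400),interpolation=3)]))
print(telemetry.sense()['eef_pos'])
E
```

```text
[551.1408992  -22.64324885 230.03323326]
```

View pics/c2.png

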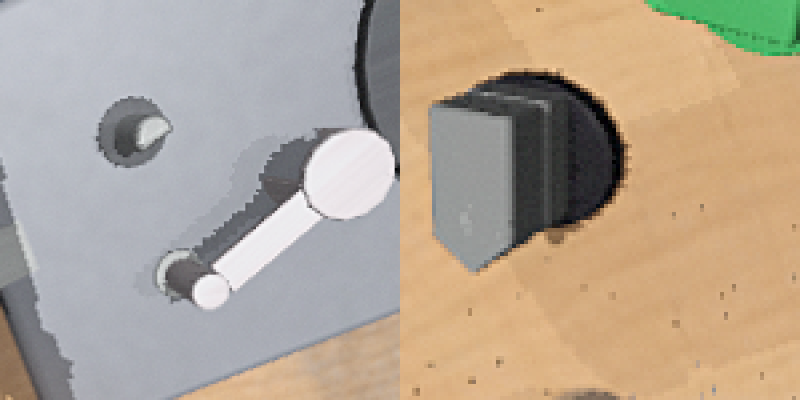

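The crop shows the cap swung clear and the D-shaft bare at about (356,110). The knob's bar points down in the image, with its nose near (159,217) in the crop's pixels.

```bash
python3 - <<'E'
from h import *
w=load('w2.png')
k=lambda u,v:(40+(u+.5)/4-.5,150+(v+.5)/4-.5)
s=lambda u,v:(300+(u+.5)/2.667-.5,60+(v+.5)/2.667-.5)
P=[onz(w,k(*q),38) for q in[(431,104),(513,118),(512,247),(432,235)]]
print(np.round(P,1));n=onz(w,k(474,271),38);print('nose38',n, 'nose25',onz(w,k(474,271),25))
tail=(P[0]+P[1])/2;sh=(P[2]+P[3])/2;d=sh-tail;print('len',np.linalg.norm(d),'yaw',np.arctan2(d[1],d[0]),'c',tail+d/np.linalg.norm(d)*22, np.arctan2(*(n-tail)[[1,0]]))
print('shaft',onz(w,s(150,134),83),'pivot',onz(w,s(211,291),91),'cap',onz(w,s(350,173),91))
S=onz(w,s(150,134),83)
o=-w['R'].T@w['t'];e=np.array(telemetry.sense()['eef_pos'])
# desired tcp: shaft at pixel (256,190) w/ tcp z=140
z=140;cam_off=o-e
_,dd=ray(w,(256,190)); cz=z+cam_off[2]; t=(83-cz)/dd[2]; tcp=S-dd*t-cam_off; print('goto',tcp,'delta',tcp-e)
E
```

```text
[[ 514.8 -148.8   38. ]
 [ 526.6 -128.2   38. ]
 [ 563.2 -145.6   38. ]
 [ 551.5 -166.5   38. ]]
nose38 [ 566.37486762 -159.74742155   38.        ] nose25 [ 569.68890542 -165.94451387   25.        ]
len 40.62841088969778 yaw -0.4465996608044087 c [ 540.55945096 -148.03063767   38.        ] -0.43503777786607595
shaft [519.24635122  85.32310649  83.        ] pivot [579.72804429  90.43289518  91.        ] cap [554.79630014 145.42842899  91.        ]
goto [533.82063638  83.61739572 140.        ] delta [-17.32026281 106.26064456 -90.03323326]
```

Emit:
{"name": "play_rows", "arguments": {
  "dp": [
    [0.4, 0.7, 0.3],
    [0.8, 1.4, 0.6],
    [1.1, 1.9, 1.2],
    [1.3, 2.35, 1.9],
    [1.3, 2.35, 2.25]
  ],
  "rot": [
    [0, 0, 0],
    [0, 0, 0],
    [0, 0, 0],
    [0, 0, 0],
    [0, 0, 0]
  ]
}}

```text
clock: 4.5
eef_pos: [529.1, 86.1, 132.1]
tcp_rot: [-3.141, -0.002, 2.799]
contact_force: [-0.2, 0.3, -0.0]
opening: 1.0
grasp_force: 0.0
```

Emit:
{"name": "play_rows", "arguments": {
  "dp": [
    [0, 0, 0],
    [0, 0, 0]
  ],
  "rot": [
    [0, 0, 0],
    [0, 0, 0]
  ]
}}

```text
clock: 4.67
eef_pos: [530.4, 83.4, 134.1]
tcp_rot: [-3.141, -0.001, 2.798]
contact_force: [0.7, 0.6, 0.0]
opening: 0.995
grasp_force: 0.0
```

```bash
python3 - <<'E'
from h import *
w=load('w2.png')
k=lambda u,v:(40+(u-400+.5)/4-.5,150+(v+.5)/4-.5)
P=[onz(w,k(*q),38) for q in[(431,104),(513,118),(512,247),(432,235)]]
n=onz(w,k(474,271),38)
tail=(P[0]+P[1])/2;sh=(P[2]+P[3])/2;d=sh-tail;print('len',np.linalg.norm(d),'w',np.linalg.norm(P[1]-P[0]),'yaw',np.arctan2(d[1],d[0]),'c',tail+d/np.linalg.norm(d)*22, np.arctan2(*(n-tail)[[1,0]]))
w=shot('wrist','w3.png');s=telemetry.sense();print(s['eef_pos'],s['tcp_rot'])
u=proj(w,[519.2,85.3,83])[0];print(u)
u=u.astype(int);cv2.imwrite('pics/c3.png',cv2.resize(w['color'][u[1]-40:u[1]+40,u[0]-50:u[0]+50,::-1],(800,640)[:2] if 0 else (750,600),interpolation=cv2.INTER_CUBIC))
print(u)
E
```

```text
len 40.9378253364895 w 22.901814912866616 yaw -0.5429559528642203 c [ 500.65427965 -258.24924225   38.        ] -0.5318409747502515
[531.2780063   83.14130664 135.03199224] [3.14149714e+00 3.53397201e-04 2.79683543e+00]
[258.80986361 200.70152454]
[258 200]
```

View pics/c3.png

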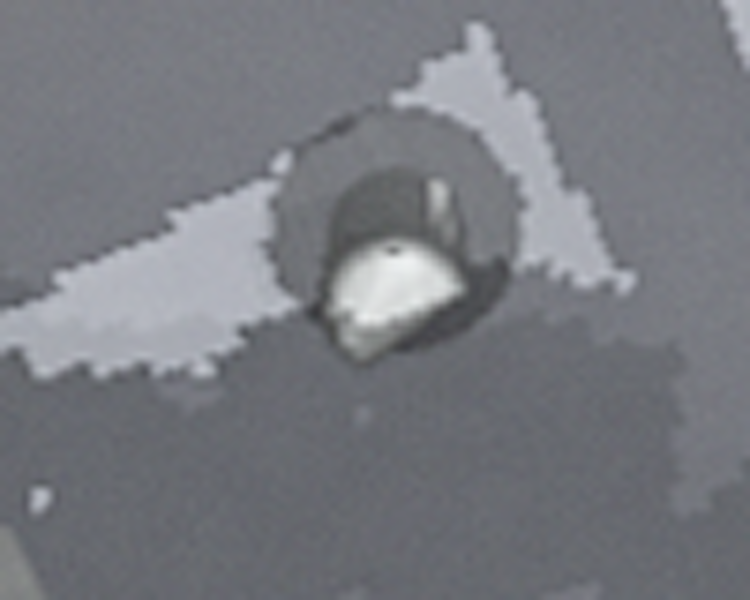

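The close crop shows the D-shaft tip at crop (400,290), about pixel (261,199). Its flat edge runs from lower left to right, near (362,358) to (466,290) in the crop. Next I'll measure that edge.

```bash
python3 - <<'E'
from h import *
w=load('w3.png');g=cv2.cvtColor(w['color'],cv2.COLOR_RGB2GRAY)
print(g[190:212,248:276])
C=lambda u,v:(208+(u+.5)/7.5-.5,160+(v+.5)/7.5-.5)
for a,b,z in[((352,337),(465,290),83),((362,360),(468,290),82),((362,360),(400,345),81)]:
    p,q=onz(w,C(*a),z),onz(w,C(*b),z);d=q-p;n=np.array([-d[1],d[0]]);n*=np.sign(n[0]);print(p.round(1),q.round(1),np.linalg.norm(d),'normal yaw',np.arctan2(n[1],n[0]))
E
```

```text
[[112 115 116 106  89  90  96  97  98  93  92  93  93  96  96  97  91 102
  108 129 126  95 114 125 120 122 123 119]
 [115 116 119 107  87  89  82  86  86  87  91 101 111 113 105 100  93  99
  100 122 120  95 112 125 123 118 121 120]
 [116 113 116 104  86  86  81  86 100 119 133 149 161 160 156 144 122 106
   96 111 104  95 117 127 122 121 122 124]
 [117 114 118 102  83  83  93 114 131 159 178 159 127 173 200 188 168 142
  112  97  91  96 113 127 124 123 122 124]
 [115 113 105  89  85  94 122 150 163 186 208 218 220 228 235 225 202 178
  150 121  97  87 108 129 128 112  92 107]
 [117 115 110  86  85 118 149 179 199 206 219 230 234 237 237 232 222 205
  180 155 120  83  91  97 100  94  78  85]
 [114 118 113  93 102 144 171 201 209 210 221 228 229 229 231 227 219 215
  207 184 147 100  80  81  81  85  82  80]
 [112 118  97  84 119 162 189 205 210 213 224 229 228 224 224 220 215 214
  219 203 164 122  86  79  83  86  82  89]
 [108 116  91  88 136 177 199 206 212 217 227 225 222 218 219 220 217 215
  216 210 188 146  93  75  83  82  83 103]
 [110 116  98  81 138 187 206 207 212 221 225 2
[... 1044 characters left out ...]
 89 100 104 106 106 110 109 107 107
  108 105 105 109 106 107 106 107 105 105]
 [107 105 106 105 107 110 107 100 102 101 109 106 109 108 107 107 107 107
  106 106 107 106 104 106 104 105 109 104]
 [106 107 103 106 105 108 109 105 107 105 108 107 109 107 105 105 106 107
  104 108 103 103 104 105 106 106 104 107]
 [109 105 108 106 108 107 108 108 108 110 108 106 107 108 103 106 108 104
  104 105 104 104 105 104 107 106 106 108]]
[520.8  81.6  83. ] [520.   92.9  83. ] 11.331471537959228 normal yaw 0.06860245301234458
[523.5  81.5  82. ] [520.4  93.   82. ] 11.934407606138175 normal yaw 0.2645202589440053
[523.9  81.4  81. ] [523.7  85.2  81. ] 3.8467774137132174 normal yaw 0.051052088030777903
```

Emit:
{"name": "play_rows", "arguments": {
  "dp": [
    [-0.6, 0, 0.2],
    [-1.2, 0, 0.5],
    [-1.6, 0, 0.85],
    [-1.6, 0, 0.85],
    [-1.6, 0, 0.85]
  ],
  "rot": [
    [0, 0, 0],
    [0, 0, 0],
    [0, 0, 0],
    [0, 0, 0],
    [0, 0, 0]
  ]
}}

```text
clock: 5.13
eef_pos: [591.8, 60.7, 101.1]
tcp_rot: [3.141, 0.0, 2.795]
contact_force: [-1.3, 0.2, -0.3]
opening: 1.001
grasp_force: 0.0
```

```bash
python3 - <<'E'
from h import *
w=shot('wrist','w4.png');s=telemetry.sense();print(s['eef_pos'],s['tcp_rot'],-w['R'].T@w['t'])
u=proj(w,[519.2,85.3,83])[0];print(u)
u=u.astype(int);r0=max(u[1]-32,0);c0=u[0]-40;print(c0,r0);cv2.imwrite('pics/c4.png',cv2.resize(w['color'][r0:r0+60,c0:c0+80,::-1],(800,600),interpolation=cv2.INTER_CUBIC))
E
```

```text
[591.29221589  61.05201275 101.40260686] [3.14135520e+00 3.21291172e-04 2.79553558e+00] [521.48700089  84.8573634  244.8673303 ]
[259.16601464 100.16411924]
219 68
```

View pics/c4.png

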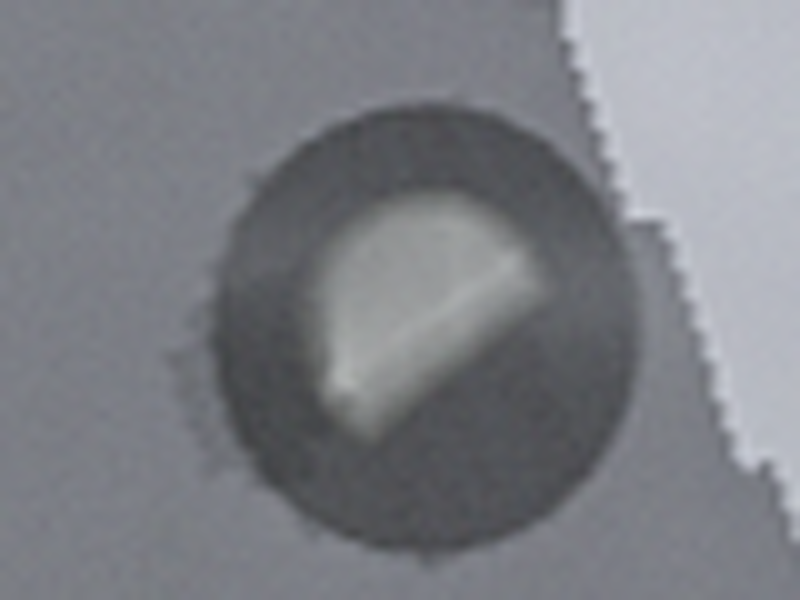

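From straight above, the D tip is clear: the inner flat edge runs (345,365)–(520,260) and the outer one (370,435)–(543,297) in the crop, with the round seat centred at about (428,328).

```bash
python3 - <<'E'
from h import *
w=load('w4.png')
C=lambda u,v:(219+(u+.5)/10-.5,68+(v+.5)/10-.5)
for a,b,z in[((345,365),(520,260),83),((370,435),(543,297),81)]:
    p,q=onz(w,C(*a),z),onz(w,C(*b),z);d=q-p;n=np.array([-d[1],d[0]]);n/=np.linalg.norm(n)*np.sign(n[0]);m=(p+q)/2
    print(p.round(1),q.round(1),np.linalg.norm(d),'yaw',np.arctan2(n[1],n[0]),'axis',m[:2]-n*(1 if z==83 else 3))
print('seat',onz(w,C(428,328),55))
# arc top radius ~ : fit circle of bright mask upper edge
f=load('w2.png')
E
```

```text
[519.9  81.7  83. ] [518.1  91.9  83. ] 10.426082869003194 yaw 0.17181087551798124 axis [518.05153715  86.61536747]
[523.7  81.6  81. ] [520.2  92.5  81. ] 11.438955177071993 yaw 0.3057910932871003 axis [519.10336146  86.18154399]
seat [519.35695705  86.58996954  55.        ]
```

Emit:
{"name": "play_rows", "arguments": {
  "dp": [
    [0, 0, -0.9],
    [-0.1, -0.7, -1.5],
    [-0.2, -1.5, -2],
    [-0.3, -2.4, -2],
    [-0.4, -3.3, -2]
  ],
  "rot": [
    [0, 0, 0],
    [0, 0, 0],
    [0, 0, 0],
    [0, 0, 0],
    [0, 0, 0]
  ]
}}

```text
clock: 5.6
eef_pos: [561.8, -68.9, 183.7]
tcp_rot: [3.141, 0.005, 2.798]
contact_force: [-0.2, -0.9, -0.0]
opening: 1.002
grasp_force: 0.0
```

Emit:
{"name": "play_rows", "arguments": {
  "dp": [
    [-0.1, -0.9, 0],
    [-0.2, -1.8, 0],
    [-0.3, -2.7, 0],
    [-0.5, -3.6, 0],
    [-0.6, -4.5, 0]
  ],
  "rot": [
    [0, 0, 0],
    [0, 0, 0],
    [0, 0, 0.6],
    [0, 0, 1.2],
    [0, 0, 1.88]
  ]
}}

```text
clock: 6.02
eef_pos: [522.8, -247.0, 182.3]
tcp_rot: [3.141, 0.002, 2.597]
contact_force: [0.3, -0.2, 0.6]
opening: 0.994
grasp_force: 0.0
```

Emit:
{"name": "play_rows", "arguments": {
  "dp": [
    [0, -0.2, 0.1],
    [0, -0.4, 0.2],
    [0, -0.4, 0.2]
  ],
  "rot": [
    [0, 0, 0],
    [0, 0, 0],
    [0, 0, 0]
  ]
}}

```text
clock: 6.27
eef_pos: [513.7, -259.4, 172.4]
tcp_rot: [-3.142, -0.001, 2.6]
contact_force: [-0.4, 0.1, -0.4]
opening: 1.002
grasp_force: 0.0
```

```bash
python3 - <<'E'
from h import *
w=shot('wrist','w5.png');s=telemetry.sense();print(s['eef_pos'],s['tcp_rot'],s['opening'])
u=proj(w,[500.6,-258.2,38])[0];print(u)
u=u.astype(int);r0=max(u[1]-60,0);c0=u[0]-80;print(c0,r0);cv2.imwrite('pics/c5.png',cv2.resize(w['color'][r0:r0+120,c0:c0+160,::-1],(800,600),interpolation=cv2.INTER_CUBIC))
E
```

```text
[ 514.32826128 -258.57849068  172.57790654] [ 3.14130146e+00 -8.23771954e-04  2.60006410e+00] 0.9991983861467804
[255.43811244 172.95199442]
175 112
```

View pics/c5.png

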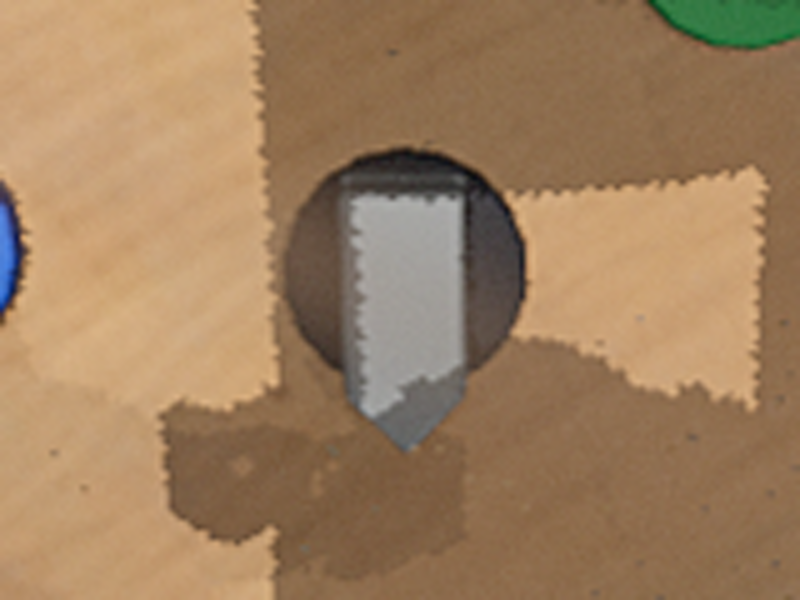

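The grey knob is squarely aligned with the tool: the bar runs from column 345 to 466 and row 190 to 385 in the crop, with its nose at (406,450).

```bash
python3 - <<'E'
from h import *
w=load('w5.png')
C=lambda u,v:(175+(u+.5)/5-.5,112+(v+.5)/5-.5)
P=[onz(w,C(*q),38) for q in[(344,188),(466,188),(466,383),(348,385)]];n=onz(w,C(406,451),38)
t=(P[0]+P[1])/2;s=(P[2]+P[3])/2;d=s-t;L=np.linalg.norm(d);c=t+d/L*22
print(L,np.linalg.norm(P[1]-P[0]),'yaw',np.arctan2(d[1],d[0]),np.arctan2(*(n-t)[[1,0]]),'c',c,'skirt',onz(w,C(405,268),9))
e=np.array([514,-259,172.6]);R=Ro.from_euler('xyz',[np.pi,0,2.6]).as_matrix()
print('delta tool units',R.T@(np.array([c[0],c[1],12])-e)/40)
E
```

```text
38.02620725381869 22.80870363105749 yaw -0.5361294910921711 -0.5424806581897398 c [ 500.2089628  -257.51844039   38.        ] skirt [ 498.90000676 -257.4525771     9.        ]
delta tool units [ 0.31452827 -0.14599417  4.015     ]
```

Emit:
{"name": "play_rows", "arguments": {
  "dp": [
    [0.31, -0.14, 0.8],
    [0.31, -0.14, 1.7],
    [0.31, -0.14, 2.6],
    [0.31, -0.14, 3.4],
    [0.31, -0.14, 3.8]
  ],
  "rot": [
    [0, 0, 0],
    [0, 0, 0],
    [0, 0, 0],
    [0, 0, 0],
    [0, 0, 0]
  ]
}}

```text
clock: 6.73
eef_pos: [500.2, -254.9, 17.4]
tcp_rot: [3.142, -0.004, 2.602]
contact_force: [-0.7, -0.2, 0.0]
opening: 0.999
grasp_force: 0.0
```

Emit:
{"name": "play_rows", "arguments": {
  "dp": [
    [0, 0, 0.15],
    [0, 0, 0.31],
    [0, 0, 0.31]
  ],
  "rot": [
    [0, 0, 0],
    [0, 0, 0],
    [0, 0, 0]
  ]
}}

```text
clock: 6.98
eef_pos: [502.0, -256.8, 8.0]
tcp_rot: [3.141, -0.0, 2.601]
contact_force: [-0.5, 0.2, -0.3]
opening: 1.002
grasp_force: 0.0
```

Emit:
{"name": "play_rows", "arguments": {
  "dp": [
    [0, 0, 0],
    [0, 0, 0],
    [0, 0, 0],
    [0, 0, 0],
    [0, 0, 0]
  ],
  "rot": [
    [0, 0, 0],
    [0, 0, 0],
    [0, 0, 0],
    [0, 0, 0],
    [0, 0, 0]
  ],
  "fingers": 0,
  "grip_force": 50
}}

```text
clock: 7.4
eef_pos: [502.1, -258.0, 8.9]
tcp_rot: [3.142, 0.001, 2.6]
contact_force: [-2.0, 2.0, 22.9]
opening: 0.298
grasp_force: 12.1
```

Emit:
{"name": "play_rows", "arguments": {
  "dp": [
    [0, 0, -0.05],
    [0, 0, -0.08],
    [0, 0, -0.08],
    [0, 0, -0.08]
  ],
  "rot": [
    [0, 0, 0],
    [0, 0, 0],
    [0, 0, 0],
    [0, 0, 0]
  ]
}}

```text
clock: 7.73
eef_pos: [501.5, -257.7, 11.3]
tcp_rot: [-3.142, -0.0, 2.6]
contact_force: [-0.7, -0.7, -0.6]
opening: 0.269
grasp_force: 53.7
```

Emit:
{"name": "play_rows", "arguments": {
  "dp": [
    [0, 0, -0.5],
    [0, 0, -1.2],
    [0, 0, -2],
    [0, 0, -2.8],
    [0, 0, -3.5]
  ],
  "rot": [
    [0, 0, 0],
    [0, 0, 0],
    [0, 0, 0],
    [0, 0, 0],
    [0, 0, 0]
  ],
  "grip_force": 70
}}

```text
clock: 8.15
eef_pos: [501.6, -257.7, 153.0]
tcp_rot: [-3.142, 0.0, 2.6]
contact_force: [0.3, -0.6, -0.6]
opening: 0.272
grasp_force: 76.3
```

Emit:
{"name": "play_rows", "arguments": {
  "dp": [
    [0.3, 0.6, 0],
    [0.7, 1.4, 0],
    [1.1, 2.1, 0],
    [1.5, 2.9, 0],
    [1.9, 3.6, 0]
  ],
  "rot": [
    [0, 0, 0],
    [0, 0, 0],
    [0, 0, 0],
    [0, 0, 0],
    [0, 0, 0]
  ]
}}

```text
clock: 8.57
eef_pos: [510.5, -93.5, 151.3]
tcp_rot: [3.141, -0.0, 2.599]
contact_force: [0.2, 0.4, -0.5]
opening: 0.265
grasp_force: 76.5
```

Emit:
{"name": "play_rows", "arguments": {
  "dp": [
    [0.4, 0.8, 0],
    [0.8, 1.6, 0],
    [1.2, 2.4, 0],
    [1.7, 3.2, 0],
    [2, 3.8, 0]
  ],
  "rot": [
    [0, 0, -1],
    [0, 0, -2],
    [0, 0, -3],
    [0, 0, -4],
    [0, 0, -5]
  ]
}}

```text
clock: 8.98
eef_pos: [519.8, 79.0, 151.1]
tcp_rot: [3.141, -0.001, 3.129]
contact_force: [0.7, -0.6, -0.2]
opening: 0.27
grasp_force: 76.5
```

Emit:
{"name": "play_rows", "arguments": {
  "dp": [
    [0, 0, 0],
    [0, 0, 0],
    [0, 0, 0],
    [0, 0, 0]
  ],
  "rot": [
    [0, 0, -1],
    [0, 0, -2],
    [0, 0, -2.45],
    [0, 0, -2.45]
  ]
}}

```text
clock: 9.32
eef_pos: [520.3, 76.7, 151.0]
tcp_rot: [3.142, -0.001, -2.9]
contact_force: [0.1, -0.2, -1.0]
opening: 0.269
grasp_force: 76.5
```

```bash
python3 - <<'E'
from h import *
w=shot('wrist','w6.png');s=telemetry.sense();e=np.array(s['eef_pos']);print(e,s['tcp_rot'],s['opening'],s['grasp_force'],s['contact_force'],s['qpos'])
R=Ro.from_euler('xyz',s['tcp_rot']).as_matrix()
print('tool units',R.T@(np.array([520.5,86.7,100])-e)/40)
cv2.imwrite('pics/c6.png',cv2.resize(w['color'][140:380,96:416,::-1],(800,600),interpolation=3))
E
```

```text
[520.32142639  76.47707332 151.0696213 ] [ 3.14155008e+00 -4.89397965e-04 -2.90395440e+00] 0.2631597040126833 76.5216844349925 [-1.1793069   0.03988892 -1.12907626] [ 1.43085834e-01  2.96367857e-01  1.91843833e+00 -4.78265959e-06
  9.27277693e-01 -1.66534586e+00]
tool units [-0.06512765  0.24728542  1.27671934]
```

View pics/c6.png

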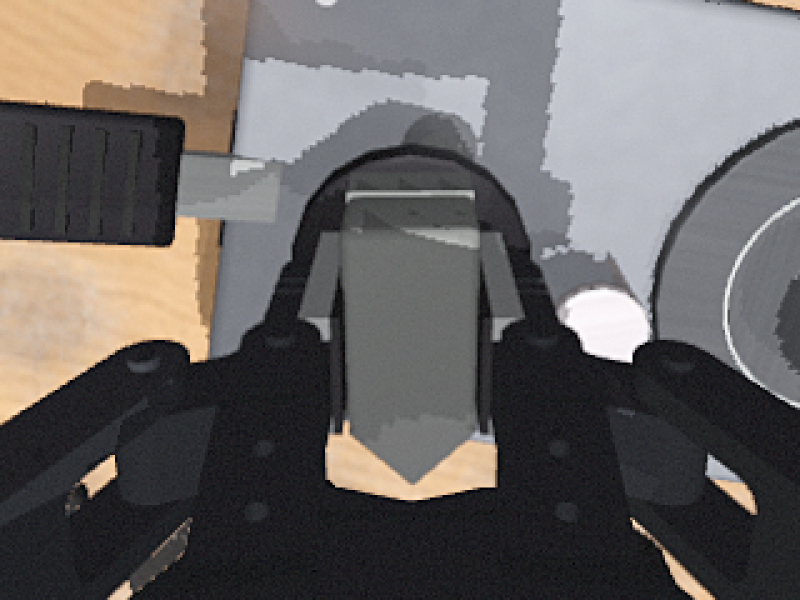

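The knob is held straight, nose toward the fingers' far side at (414,484). Its skirt's near edge is at crop (413,146).

```bash
python3 - <<'E'
from h import *
w=load('w6.png');C=lambda u,v:(96+(u+.5)/2.5-.5,140+(v+.5)/2.5-.5)
e=np.array([520.32,76.48,151.07]);R=Ro.from_euler('xyz',[np.pi,0,-2.904]).as_matrix()
for n,q,z in[('skirt edge top(26)',(413,146),9),('tail top(22)',(410,193),38),('nose',(414,484),38),('left',(344,300),38),('right',(480,300),38)]:
    print(n,(R.T@(onz(w,C(*q),e[2]-11.3+z)-e)).round(1))
E
```

```text
skirt edge top(26) [28.7  0.5  2.3]
tail top(22) [ 29.5  -0.1 -26.7]
nose [-29.6   0.9 -26.7]
left [  9.4 -11.6 -26.7]
right [  9.5  12.3 -26.7]
```

Emit:
{"name": "play_rows", "arguments": {
  "dp": [
    [-0.07, 0.25, 0.3],
    [-0.07, 0.25, 0.7],
    [-0.07, 0.25, 1.1],
    [-0.07, 0.25, 1.32],
    [-0.07, 0.25, 1.32]
  ],
  "rot": [
    [0, 0, 0],
    [0, 0, 0],
    [0, 0, 0],
    [0, 0, 0],
    [0, 0, 0]
  ]
}}

```text
clock: 9.78
eef_pos: [519.3, 86.8, 96.0]
tcp_rot: [3.141, -0.004, -2.904]
contact_force: [-1.0, -0.3, -0.5]
opening: 0.267
grasp_force: 76.5
```

Emit:
{"name": "play_rows", "arguments": {
  "dp": [
    [0, 0, 0.05],
    [0, 0, 0.1],
    [0, 0, 0.15],
    [0, 0, 0.2],
    [0, 0, 0.2]
  ],
  "rot": [
    [0, 0, 0],
    [0, 0, 0],
    [0, 0, 0],
    [0, 0, 0],
    [0, 0, 0]
  ]
}}

```text
clock: 10.2
eef_pos: [521.0, 86.7, 90.6]
tcp_rot: [-3.142, 0.0, -2.903]
contact_force: [-0.5, 0.3, -0.7]
opening: 0.267
grasp_force: 76.5
```

Emit:
{"name": "play_rows", "arguments": {
  "dp": [
    [0, 0, 0.05],
    [0, 0, 0.1],
    [0, 0, 0.15],
    [0, 0, 0.15]
  ],
  "rot": [
    [0, 0, 0],
    [0, 0, 0],
    [0, 0, 0],
    [0, 0, 0]
  ]
}}

```text
clock: 10.53
eef_pos: [521.1, 86.8, 84.2]
tcp_rot: [-3.142, 0.0, -2.903]
contact_force: [1.3, 0.0, -2.0]
opening: 0.267
grasp_force: 76.5
```

Emit:
{"name": "play_rows", "arguments": {
  "dp": [
    [0, 0, 0.05],
    [0, 0, 0.1],
    [0, 0, 0.15],
    [0, 0, 0.18],
    [0, 0, 0.18]
  ],
  "rot": [
    [0, 0, 0],
    [0, 0, 0],
    [0, 0, 0],
    [0, 0, 0],
    [0, 0, 0]
  ]
}}

```text
clock: 10.95
eef_pos: [521.1, 86.8, 77.1]
tcp_rot: [-3.142, 0.0, -2.903]
contact_force: [1.7, 0.0, -2.5]
opening: 0.267
grasp_force: 76.4
```

Emit:
{"name": "play_rows", "arguments": {
  "dp": [
    [0, 0, 0.03],
    [0, 0, 0.06],
    [0, 0, 0.09],
    [0, 0, 0.09]
  ],
  "rot": [
    [0, 0, 0],
    [0, 0, 0],
    [0, 0, 0],
    [0, 0, 0]
  ]
}}

```text
clock: 11.28
eef_pos: [521.1, 86.8, 73.6]
tcp_rot: [-3.142, 0.0, -2.903]
contact_force: [2.9, 0.5, -1.0]
opening: 0.268
grasp_force: 76.5
```

Emit:
{"name": "play_rows", "arguments": {
  "dp": [
    [0, 0, 0.03],
    [0, 0, 0.06],
    [0, 0, 0.06]
  ],
  "rot": [
    [0, 0, 0],
    [0, 0, 0],
    [0, 0, 0]
  ]
}}

```text
clock: 11.53
eef_pos: [521.2, 86.8, 71.4]
tcp_rot: [-3.142, 0.0, -2.903]
contact_force: [1.0, 0.4, 3.9]
opening: 0.27
grasp_force: 77.4
```

Emit:
{"name": "play_rows", "arguments": {
  "dp": [
    [0, 0, 0.03],
    [0, 0, 0.04],
    [0, 0, 0.04]
  ],
  "rot": [
    [0, 0, 0],
    [0, 0, 0],
    [0, 0, 0]
  ]
}}

```text
clock: 11.78
eef_pos: [521.2, 86.8, 69.9]
tcp_rot: [-3.142, 0.001, -2.903]
contact_force: [1.3, -0.4, 5.5]
opening: 0.27
grasp_force: 77.7
```

Emit:
{"name": "play_rows", "arguments": {
  "dp": [
    [0, 0, 0.03],
    [0, 0, 0.05],
    [0, 0, 0.05]
  ],
  "rot": [
    [0, 0, 0],
    [0, 0, 0],
    [0, 0, 0]
  ]
}}

```text
clock: 12.03
eef_pos: [521.2, 86.8, 67.9]
tcp_rot: [-3.142, 0.001, -2.903]
contact_force: [0.5, -0.3, 7.9]
opening: 0.27
grasp_force: 78.0
```

Emit:
{"name": "play_rows", "arguments": {
  "dp": [
    [0, 0, 0.03],
    [0, 0, 0.04],
    [0, 0, 0.04]
  ],
  "rot": [
    [0, 0, 0],
    [0, 0, 0],
    [0, 0, 0]
  ]
}}

```text
clock: 12.28
eef_pos: [521.2, 86.8, 66.5]
tcp_rot: [-3.142, 0.001, -2.903]
contact_force: [0.6, 0.6, 8.2]
opening: 0.271
grasp_force: 78.2
```

Emit:
{"name": "play_rows", "arguments": {
  "dp": [
    [0, 0, 0.02],
    [0, 0, 0.03],
    [0, 0, 0.03]
  ],
  "rot": [
    [0, 0, 0],
    [0, 0, 0],
    [0, 0, 0]
  ]
}}

```text
clock: 12.53
eef_pos: [521.3, 86.8, 65.9]
tcp_rot: [-3.142, 0.001, -2.903]
contact_force: [-1.9, -0.5, 15.8]
opening: 0.264
grasp_force: 80.1
```

Emit:
{"name": "play_rows", "arguments": {
  "dp": [
    [0, 0, 0.01],
    [0, 0, 0.01],
    [0, 0, 0.01]
  ],
  "rot": [
    [0, 0, 0],
    [0, 0, 0],
    [0, 0, 0]
  ]
}}

```text
clock: 12.78
eef_pos: [521.4, 86.8, 65.8]
tcp_rot: [-3.142, 0.001, -2.903]
contact_force: [-3.1, -0.1, 18.3]
opening: 0.265
grasp_force: 80.9
```

```bash
python3 - <<'E'
from h import *
w=shot('wrist','w7.png');a=shot('scene','s7.png');s=telemetry.sense();print(s['eef_pos'],s['contact_force'],s['wrist_torque'])
cv2.imwrite('pics/c7.png',np.hstack([cv2.resize(w['color'][140:380,96:416],(400,300),interpolation=3),cv2.resize(a['color'][130:205,200:300],(400,300),interpolation=3)])[:,:,::-1])
E
```

```text
[521.3443408   86.81802377  65.76318083] [-2.81373788  0.04229949 18.82032632] [-0.00979543  0.42887222 -0.03561107]
```

View pics/c7.png

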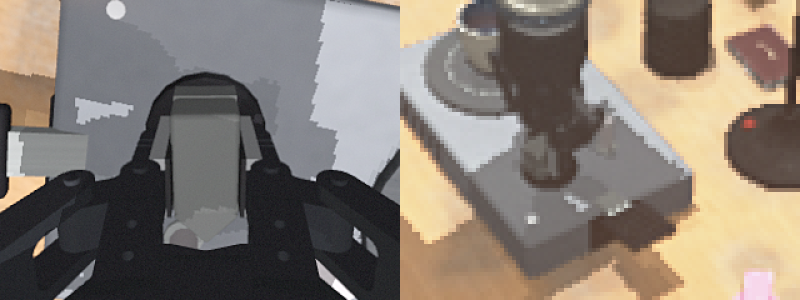

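The knob sits on the shaft in both views. The spring started at about z 72 and a firm stop came at about 66, which matches the 6 mm travel. The tool now pushes with about 19 N, and the cup is still in place.

```bash
python3 -c "
from rig import r;print(r.sign_off())"
```

```text
the job is handed in; nothing more can be done
None
```

I handed the job in at about 13 s: the paddle was pressed to its stop and released, and the cap swung clear. The grey knob is on the D-shaft, still gripped and pressed to the stop at about 19 N, judging by the forces, the 6 mm travel and the last pictures. The hand-in returned no verdict.

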